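# Build up a trailer wheel hub on its stub axle

## Robot

A 6-joint arm with a two-finger parallel gripper is mounted at the origin on the work surface. World frame = base frame: x ahead of the robot, y to its left, z up, the work surface at z = 0. Lengths are in m, angles in rad, forces in N, time in s.
With the tool pointing down it reaches from about 0.25 to 0.775 m from the base axis. Payload 4 kg.
Tool frame: the origin (TCP) lies midway between the tips of the shut fingers; the grasp point (between the pads) lies 19 mm behind it; z points along the fingers, y is the line along which they close (so a half turn about z gives the same grasp; the last joint's range is limited). The gripper opens to 85 mm and grips with 20 to 120 N. Pads are 22 mm wide; open, the fingers measure 114 mm over their backs; the gripper's body (76 mm by 85 mm) begins 54 mm behind the grasp point. The pads swing forward as they close: fully open they stand 13 mm farther back than shut.
Start: joints at [-1.293, 0.087, 1.371, -0, 1.684, -0.103], TCP at [0.204, -0.511, 0.231] pointing down, gripper open.
Joint ranges: [-3.1, 3.1], [-0.76, 2.03], [0.27, 2.55], [-1.08, 4.22], [0.17, 2.65], [-2.57, 2.57]. Speed limits (rad/s): [2.79, 2.79, 3.14, 3.14, 3.14, 3.14].

## Interface

Orientations are given as a unit quaternion [w, x, y, z].
In Python, from workcell import manip, viewer, close_job, search_frame, trace, place_of gives the robot as it stands.
- The arm moves only by the shell command python3 -m inch 'ROWS' [OPENING] [FORCE]. ROWS is JSON, one flat list of numbers, 4 for each row, row after row: the shift along the tool's x, y, z normalised to -1 to 1, where 1 is 50 cm, then the turn about the tool's z normalised to -1 to 1, where 1 is 360 degrees. In form: [x, y, z, turn, x, y, z, turn, ...]. A call has 1 to 20 rows; each row is the pose to reach, as a shift and turn from the pose commanded when the call began, along the tool's axes at that moment, turning the shorter way round; what a row does not reach only later rows make up. A row lasts 1/8 s, in which the tool goes at most 62.5 mm and 10.7 degrees, less where a joint would pass 70% of its speed; a pose out of reach is approached as far as the arm can. A call with a number of a shift or a turn outside -1 to 1 is refused whole. A call with a gripper value outside its range is refused whole. OPENING is the gripper command: -1 is fully open, 1 is shut, values between are in proportion, set as the call begins (- or left out, the last holds). The fingers move at their own pace and stop on an object; FORCE is the grip in N (left out, the last holds). Time passes only in rows, so rows that repeat a pose let the fingers close. It gives the time, the measured TCP pose, the force, the opening and the grip force at its end, in the units of the state.
- manip.state(): the state, without advancing time (a new reading comes with each control period).
- viewer.camera(name): name is "side" or "top"; returns the picture (480x640x3 uint8, red, green, blue); there is no depth.
- viewer.camera_info(name): a dict with "fovy" (degrees; the focal length in pixels is half the picture's height over the tangent of half this angle, whatever the lens; pixels are square), "cx", "cy" (the principal point, pixels), "R" (3x3) and "t" (3): a world point X has camera coordinates R X + t. Camera axes: x right, y down, z forward; pixel columns grow to the right and rows downward; lengths in m; the calibration is good to about 2 mm. A picture is of the moment at which its call begins. camera_info takes no time and is no camera call.
- close_job(): hands the job in; it is judged then, once.
Trained networks look in the newest picture that a camera, given by its name, has taken for a name from the list of things; names that differ only in an ending like _2 or _b are one class to them, and where a whole thing is asked for, a point or a joint stands for the part that bears it (a point fixed in the world has none). Each returns a list of dicts, best first, with "score" (0 to 1); they miss things now and then, are a little off and sometimes report something else, mostly with a low value. They report only what shows in the picture. A call takes as long as a camera call. They do not tell look-alikes from the thing itself.
- search_frame(camera, query): "bbox" ([left, top, right, bottom] as shares, 0 to 1, of the picture: columns of its width, rows of its height, round what is visible of it).
- trace(camera, query): "pixels" (480x640 bool, what is visible of it) and "bbox" ([left, top, right, bottom] as shares, 0 to 1, of the picture: columns of its width, rows of its height, round what is visible of it).
- place_of(camera, query): "centre" ([row, column] as shares, 0 to 1, of the picture: columns of its width, rows of its height: a listed point, or the origin of a listed thing).
The state is a dict: "clock": time; "q": joint angles; "joint_velocities": joint speeds; "joint_efforts": joint torques, N m; "tool_pos": TCP position; "eef_rot": TCP orientation; "wrist_force": force on the tool from outside, world axes, zero at the start; "torque": the same for the moment, N m; "finger_gap": finger opening in m; "gripper_force": force on a finger pad.
Only numpy, scipy, OpenCV 4.12 (cv2) and the standard library are available. Lean on these libraries where they do the work, as an engineer would, in place of code of your own. Each camera call takes 0.05 s, during which the arm holds its last target. There are 200 camera calls.

## Task

Build up the trailer wheel hub on the bare stub axle that stands upright on the turntable: first the large bearing down onto the axle's shoulder, then the hub over it, then the small bearing into the hub's nose, and last the washer on top of the small bearing, each one fully home and square before the next goes on. Lower every part into place rather than letting it drop, and leave the spray bottle, the two wrenches and the green grip on the turntable as they are.

Things in the scene. Friction and masses are not known exactly. Their poses are not given: they have to be found in the camera images.
- axle_end (a point): Steel stub axle, fixed upright on the turntable by its dark 100 mm square plate. Point: centre of the spindle's upper end, 136 mm above the bench; z up along the spindle. Measured down from it: chamfer radius 7.5 to 9.5 mm in 2.5 mm; thread radius 9.5 to 20.5; taper to 11.5 at 23; seat 11.5 to 38; taper to 16.5 at 44; seat 16.5 to 62; there a flat shoulder of radius 24. Plate's top: 92 mm down.
- large_bearing_c (a point): Large taper roller bearing, steel ring lying on the bench narrow end up, as it goes on. Point: centre, half-way up; z is its axis, up. 18 mm high, bore 35 mm, outside 58 mm diameter (lower 10 mm) tapering to 50 at the top; 0.19 kg. Home: on the axle's shoulder, centre 53 mm below axle_end. The spindle, then 44 mm above the bearing's top, rises between the fingers: keep the palm clear.
- hub_c (a point): Aluminium wheel hub standing on the bench as it goes on. Point: centre, half-way up; z its axis, up. 49 mm high: skirt 78 mm diameter, flange 110 mm from 16 to 26 mm up, nose 62 mm from 31 mm up (grip it there, any yaw). Mouth below 70 mm narrowing to 61, 32 mm deep: its ledge rests on the large bearing. Then bore 37; above 40 mm open 51 to 55 mm wide. 0.6 kg. Home: centre 51.5 mm below axle_end.
- small_bearing_c (a point): Small taper roller bearing, steel ring lying on the bench narrow end down, as it goes on. Point: centre, half-way up; z its axis, up. 15 mm high, bore 25.4 mm, outside 42 mm diameter at the bottom, 48 mm from 8 mm up; 0.10 kg. Home in the nose its centre is 28.5 mm below axle_end and its top stands 6 mm proud of the nose: grip it near the top, or let go at the nose and it slips down the rest.
- washer_c (a point): Axle washer, a plain flat steel ring lying on the bench. Point: its centre, half-way up; z is its axis, up. 42 mm outside diameter, hole 22 mm diameter, 6 mm thick, 0.045 kg. Home: flat on the small bearing, round the thread, its centre 18 mm below axle_end.
- turntable: The aluminium turntable, a disc of 400 mm diameter, locked (it does not turn) near the left corner of the bench; origin: the centre of its underside on the bench. Its top is 34 mm above the bench.
- spray_bottle: Yellow plastic spray bottle with a black spray head, standing on the turntable; 76 mm diameter, 192 mm high. Origin: centre of its foot. Leave it alone.
- pipe_wrench: Steel pipe wrench lying flat on the turntable, 245 mm long (along its x, jaws to +x), about 60 mm across the jaws, 27 mm high. Origin: middle of its underside. Leave it alone.
- torque_wrench: Chrome torque wrench lying on the turntable, 280 mm long (along its x, round head to +x, dark knurled handle to -x), 38 mm high at the head. Origin: middle of its underside. Leave it alone.
- silicone_grip: Green silicone handle grip, a ribbed sleeve lying on the turntable, 110 mm long (along its x), 35 mm thick. Origin: middle of its underside. Leave it alone.
Things that resemble listed ones, but are neither listed nor needed, are in the scene too. What is shaped like the part that bears large_bearing_c but yellow is not meant.

How it is judged:
On the way, in this order (a step that is already met when the one before it is completed fails the run):
1. the large bearing is home on the axle (horizontal distance between large_bearing_c and axle_end below 0.005 m and z of large_bearing_c in the frame of axle_end between -0.056 and -0.05 m and angle between large_bearing_c's own z axis and vertical below 0.07 rad), for 0.2 s.
2. the hub is home on the axle (horizontal distance between hub_c and axle_end below 0.005 m and z of hub_c in the frame of axle_end between -0.0545 and -0.0485 m and angle between hub_c's own z axis and vertical below 0.07 rad), for 0.2 s.
3. the small bearing is home on the axle (horizontal distance between small_bearing_c and axle_end below 0.005 m and z of small_bearing_c in the frame of axle_end between -0.0315 and -0.0255 m and angle between small_bearing_c's own z axis and vertical below 0.07 rad), for 0.2 s.
4. the washer is home on the axle (horizontal distance between washer_c and axle_end below 0.005 m and z of washer_c in the frame of axle_end between -0.021 and -0.015 m and angle between washer_c's own z axis and vertical below 0.07 rad), for 0.2 s.
At the end, for the whole second after the job is handed in: Large bearing, hub, small bearing and washer are all on the axle, one above the other, each at rest, within 5 mm of the spindle's axis, within 3 mm of its home height and tilted by less than 4 degrees; nothing is held (all of step 1 and all of step 2 and all of step 3 and all of step 4 and linear speed of each of large_bearing, hub, small_bearing, washer below 0.02 m/s); the robot touches nothing.
It fails at once if a part falls freely (faster than 0.75 m/s, a drop of about 30 mm) ((linear speed of large_bearing above 0.75 m/s and contact force between the fingers and large_bearing below 0.02 N) or (linear speed of hub above 0.75 m/s and contact force between the fingers and hub below 0.02 N) or (linear speed of small_bearing above 0.75 m/s and contact force between the fingers and small_bearing below 0.02 N) or (linear speed of washer above 0.75 m/s and contact force between the fingers and washer below 0.02 N)).
It fails at once if the spray bottle, a wrench or the green grip is shifted by more than 20 mm (distance of any of spray_bottle, pipe_wrench, torque_wrench, silicone_grip from where it was at the start of the episode above 0.02 m).
It also fails if it takes over 112 s, if anything falls off the work surface, if the arm or the gripper's body presses on something with over 40 N, if the wrist force passes 120 N, or if a joint passes its speed limit or range.

## Working session

There is one attempt and no reset: what is moved stays moved. The work goes in short steps, Python scripts to look and compute and a shell command to move; the robot and the scene stay as the last step left them, time stands still between calls to the robot, and variables do not carry over. Pictures are saved under pics/ and viewed, at most 16 in all, crops included, and the job is handed in when it is done.

```bash
ls; mkdir -p pics; cat > h.py <<'E'
import numpy as np, cv2
from workcell import manip, viewer, search_frame, trace, place_of
def cam(n):
    i=viewer.camera_info(n); f=240/np.tan(np.radians(i['fovy'])/2)
    return f,i['cx'],i['cy'],np.array(i['R']),np.array(i['t'])
def proj(n,X):
    f,cx,cy,R,t=cam(n); c=R@np.array(X)+t; return np.array([cx+f*c[0]/c[2],cy+f*c[1]/c[2]])
def ray(n,u,v):
    f,cx,cy,R,t=cam(n); d=R.T@np.array([(u-cx)/f,(v-cy)/f,1]); return -R.T@t,d
def atz(n,u,v,z):
    o,d=ray(n,u,v); return o+d*(z-o[2])/d[2]
def snap(n,fn=None):
    p=viewer.camera(n)
    if fn: cv2.imwrite('pics/'+fn,cv2.cvtColor(np.array(p),cv2.COLOR_RGB2BGR))
    return np.array(p)
E
python3 - <<'E'
from h import *
Z={'axle_end':.136,'large_bearing_c':.009,'hub_c':.0245,'small_bearing_c':.0075,'washer_c':.003,'turntable':0,'spray_bottle':.034,'pipe_wrench':.034,'torque_wrench':.034,'silicone_grip':.034}
for n in ('top','side'):
    snap(n,n+'0.png'); f,cx,cy,R,t=cam(n); print(n,f,cx,cy,(-R.T@t).round(3),R.round(2).tolist())
    for k,z in Z.items():
        for r in place_of(n,k)[:3]:
            v,u=r['centre'][0]*480,r['centre'][1]*640
            print(k,round(r['score'],2),round(u,1),round(v,1),atz(n,u,v,z)[:2].round(4))
print(manip.state())
E
```

```text
pics
top 535.7575349453319 317.3902930109217 245.21093167474731 [0.418 0.006 1.179] [[0.02, -1.0, 0.01], [-0.99, -0.02, -0.14], [0.14, -0.0, -0.99]]
axle_end 0.65 192.1 235.1 [0.5845 0.2505]
large_bearing_c 0.91 457.4 338.7 [ 0.3922 -0.3035]
large_bearing_c 0.84 404.4 270.2 [ 0.5378 -0.1892]
large_bearing_c 0.75 456.1 292.2 [ 0.4921 -0.3022]
hub_c 0.72 336.2 225.3 [ 0.6314 -0.0372]
small_bearing_c 0.84 432.0 224.6 [ 0.6413 -0.251 ]
washer_c 0.67 349.9 300.0 [ 0.4702 -0.0709]
turntable 0.84 182.5 262.0 [0.5455 0.3001]
spray_bottle 0.67 142.6 204.3 [0.6662 0.386 ]
pipe_wrench 0.69 161.4 281.5 [0.4989 0.3342]
torque_wrench 0.59 127.0 290.3 [0.4785 0.4062]
torque_wrench 0.21 336.6 225.4 [ 0.6295 -0.0376]
silicone_grip 0.76 227.6 303.0 [0.4566 0.191 ]
side 448.65387354254864 318.05890237203977 246.16915358225197 [0.269 0.797 0.649] [[-0.94, -0.34, 0.01], [-0.19, 0.52, -0.83], [0.28, -0.78, -0.55]]
axle_end 0.87 256.1 289.9 [0.5871 0.2441]
large_bearing_c 0.62 374.8 197.7 [ 0.5253 -0.4218]
large_bearing_c 0.59 410.2 224.1 [ 0.3941 -0.302 ]
large_bearing_c 0.55 349.0 233.6 [ 0.5394 -0.1942]
[... 420 characters left out ...]
: 1.1, 'q': array([-1.29311040e+00,  8.72179176e-02,  1.37068730e+00, -4.59366506e-06,
        1.68356597e+00, -1.03107524e-01]), 'joint_velocities': array([ 0.00115325, -0.00200806, -0.00048054,  0.00201427, -0.0013106 ,
        0.00124661]), 'joint_efforts': array([ 1.19307715e-03, -3.51736379e+01, -3.13466048e+01, -1.35573641e-04,
        3.20119207e-04,  6.56269407e-06]), 'tool_pos': array([ 0.20441103, -0.51063921,  0.23133753]), 'eef_rot': array([6.07027291e-05, 9.81929280e-01, 1.89248211e-01, 3.02124128e-06]), 'wrist_force': array([ 1.06755941,  0.01811378, -0.80725249]), 'torque': array([-0.0190654 ,  0.00363962, -0.02512297]), 'gripper_force': 0.0, 'finger_gap': 0.08527003528769256}
```

View pics/top0.png

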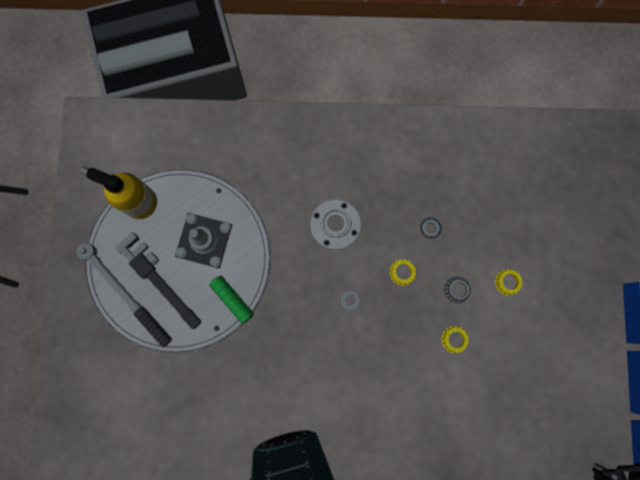

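View pics/side0.png

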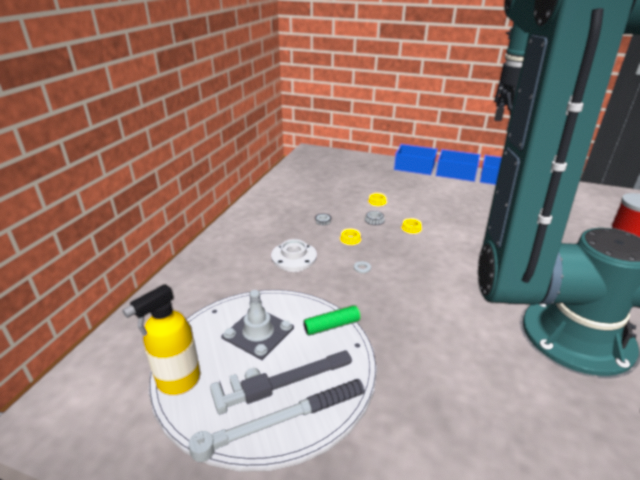

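```bash
cat >> h.py <<'E'
from scipy.optimize import minimize
def sil(n,prof,x,y,z0,s=4):
    # silhouette of stack of circles [(r,z)...] hull of consecutive pairs; supersampled mask
    m=np.zeros((480*s,640*s),np.uint8); a=np.linspace(0,2*np.pi,60)
    for (r1,z1),(r2,z2) in zip(prof[:-1],prof[1:]):
        P=[proj(n,(x+r*np.cos(t),y+r*np.sin(t),z0+z)) for r,z in((r1,z1),(r2,z2)) for t in a]
        h=cv2.convexHull(((np.array(P)+.5)*s).astype(np.float32)).astype(int)
        cv2.fillConvexPoly(m,h,1)
    return m
PR={'large_bearing_c':[(.029,0),(.029,.01),(.025,.018)],'hub_c':[(.039,0),(.039,.016),(.055,.016),(.055,.026),(.031,.031),(.031,.049)],
'small_bearing_c':[(.021,0),(.024,.008),(.024,.015)],'washer_c':[(.021,0),(.021,.006)],'turntable':[(.2,0),(.2,.034)]}
def fill(m):
    c,_=cv2.findContours(m.astype(np.uint8),cv2.RETR_EXTERNAL,cv2.CHAIN_APPROX_NONE); o=np.zeros(m.shape,np.uint8); cv2.drawContours(o,c,-1,1,-1); return o
E
python3 - <<'E'
from h import *
G={'large_bearing_c':(.493,-.302),'hub_c':(.632,-.038),'small_bearing_c':(.64,-.25),'washer_c':(.469,-.073),'turntable':(.547,.301)}
im={}
for n in('top','side'):
    im[n]=snap(n)
    for k,g in G.items():
        best=None
        for r in trace(n,k):
            m=fill(r['pixels']); v,u=np.nonzero(m); c=np.array([u.mean(),v.mean()])
            z=.01
            d=np.hypot(*(atz(n,*c,z)[:2]-g))
            if d<.04 and (best is None or d<best[0]): best=(d,m,c,r['score'])
        if best is None: print(n,k,'none'); continue
        _,m,c,s=best; x=np.array(g)
        for _ in range(4):
            M=sil(n,PR[k],*x,0); mm=cv2.moments(M,True); cc=np.array([mm['m10'],mm['m01']])/mm['m00']/4-.5+.125
            x=x+atz(n,*c,.02)[:2]-atz(n,*cc,.02)[:2]
        print(n,k,round(s,2),'area',m.sum(),M.sum()/16,x.round(4))
t=im['top'][195:285,145:275]; 
s=im['side'][275:365,200:330]
b=np.vstack([cv2.resize(a,None,fx=6,fy=3.3*6/3.3,interpolation=cv2.INTER_CUBIC)[:,:] for a in(t,)])
cv2.imwrite('pics/axt.png',cv2.cvtColor(b,cv2.COLOR_RGB2BGR))
b=cv2.resize(s,None,fx=6,fy=6,interpolation=cv2.INTER_CUBIC); cv2.imwrite('pics/axs.png',cv2.cvtColor(b,cv2.COLOR_RGB2BGR))
E
```

```text
top large_bearing_c 0.74 area 571 591.75 [ 0.4981 -0.3057]
top hub_c 0.94 area 1907 1994.125 [ 0.6337 -0.0342]
top small_bearing_c 0.56 area 388 389.6875 [ 0.6336 -0.2469]
top washer_c 0.7 area 284 301.4375 [ 0.469  -0.0707]
top turntable 0.59 area 23360 27271.625 [0.5505 0.2962]
side large_bearing_c 0.49 area 234 258.5 [ 0.4956 -0.3029]
side hub_c 0.87 area 1044 1142.25 [ 0.631  -0.0312]
side small_bearing_c 0.54 area 168 182.0 [ 0.6298 -0.2427]
side washer_c 0.54 area 159 177.8125 [ 0.4666 -0.0672]
side turntable none
```

View pics/axt.png

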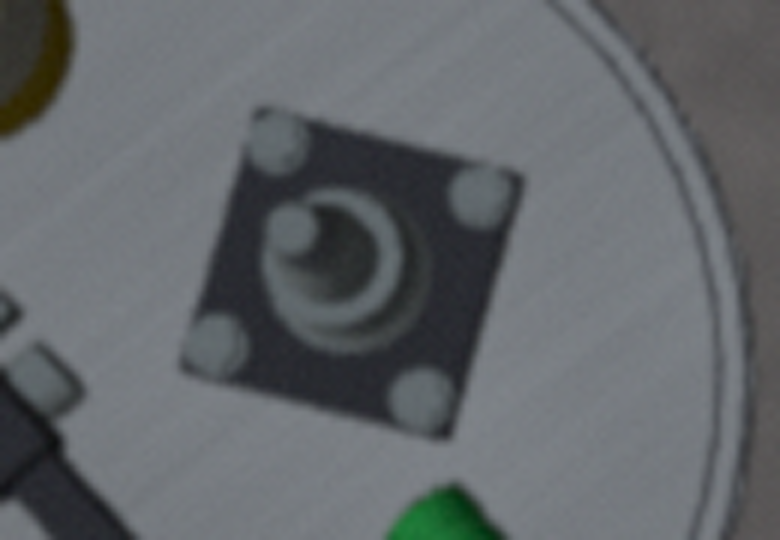

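View pics/axs.png

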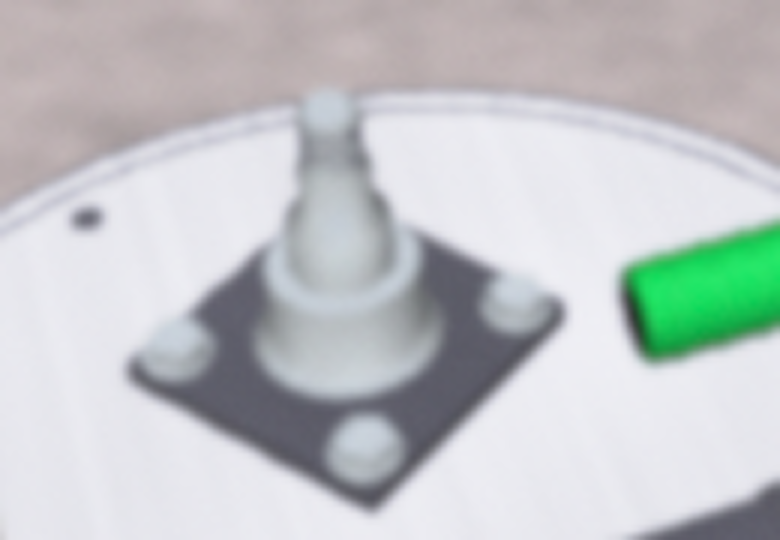

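```bash
python3 - <<'E'
from h import *
print('tip top',atz('top',193.3,233.2,.136),'side',atz('side',254.2,292.3,.136))
c=lambda n,o,P:np.array([atz(n,o[0]+a/6-.5,o[1]+b/6-.5,.044)[:2] for a,b in P])
for n,o,P in(('top',(145,195),[(262,107),(524,178),(448,438),(182,370)]),('side',(200,275),[(372,510),(565,312),(130,372)])):
    q=c(n,o,P); print(n,q.round(4).tolist(),q.mean(0), 'diag mid',(q[1]+q[-1])/2, np.linalg.norm(np.diff(q,axis=0),axis=1))
E
python3 -m inch '[0,0,0,0.0297,0,0,0,0.0594,0,0,0,0.0606,0,0,0,0.0606]' -1 40
```

```text
tip top [0.58836278 0.24843385 0.136     ] side [0.58725691 0.25129207 0.136     ]
top [[0.6487, 0.2834], [0.625, 0.1881], [0.5308, 0.2107], [0.5528, 0.3063]] [0.58932562 0.24713541] diag mid [0.58891578 0.24720657] [0.098162   0.09687287 0.09805677]
side [[0.548, 0.3154], [0.5268, 0.2192], [0.6434, 0.2909]] [0.57273839 0.27513042] diag mid [0.5850889  0.25501449] [0.09849768 0.13681513]
clock: 2.2
tool_pos: [0.2044, -0.5106, 0.2313]
eef_rot: [0.0, 1.0, 0.001, 0.0]
wrist_force: [0.6, -0.0, 0.6]
finger_gap: 0.0856
gripper_force: 0.0
```

```bash
python3 -m inch '[0.585,-0.413,0.1,0,0.585,-0.413,0.2,0,0.585,-0.413,0.28,0,0.585,-0.413,0.28,0,0.585,-0.413,0.28,0,0.585,-0.413,0.28,0,0.585,-0.413,0.28,0,0.585,-0.413,0.28,0,0.585,-0.413,0.28,0]'
python3 - <<'E'
from h import *
t=snap('top');s=snap('side')
p=manip.state()['tool_pos']; print(p,proj('top',p),proj('side',p))
u,v=proj('side',p).astype(int)
c=s[max(v-50,0):v+50,u-65:u+65]; print(u-65,v-50)
a=cv2.resize(c,None,fx=6,fy=6,interpolation=cv2.INTER_CUBIC)
def mk(P):
    q=proj('side',P)-np.array([u-65,v-50]); return tuple(int(round((e+.5)*6)) for e in q)
cv2.circle(a,mk(p),4,(255,0,0),-1)
cv2.circle(a,mk((.4956,-.3029,.018)),4,(0,255,0),-1)
cv2.imwrite('pics/g1.png',cv2.cvtColor(a,cv2.COLOR_RGB2BGR))
E
```

```text
clock: 3.32
tool_pos: [0.4965, -0.3056, 0.0926]
eef_rot: [0.001, 1.0, -0.0, 0.001]
wrist_force: [0.7, -0.1, -0.4]
finger_gap: 0.0853
gripper_force: 0.0
[ 0.49641185 -0.30573557  0.09272144] [468.67672504 287.79809325] [376.99058919 190.62138479]
311 140
```

View pics/g1.png

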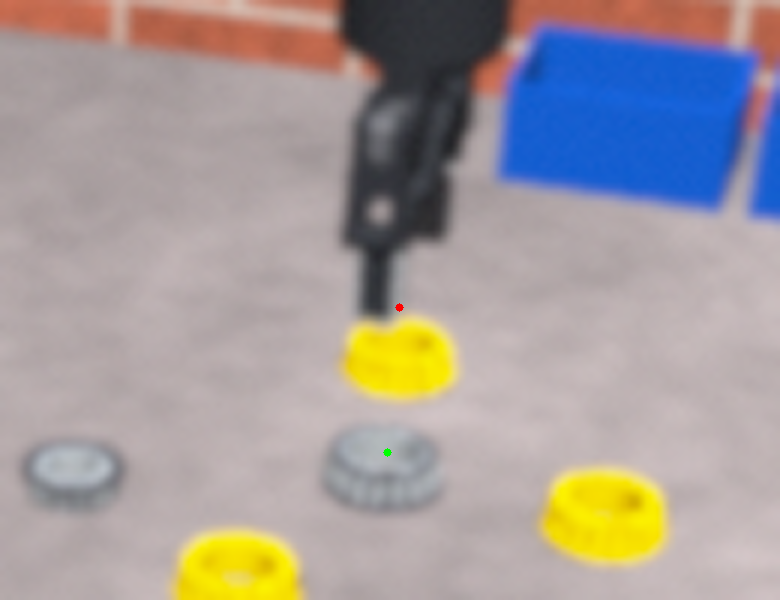

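```bash
python3 - <<'E'
from h import *
p=manip.state()['tool_pos']
for dx in(-.011,0,.011):
  for dy in (.043,.05,.057): print(dx,dy,((proj('side',p+[dx,dy,.013])-[311,140]+.5)*6).round(0))
E
```

```text
-0.011 0.043 [402. 325.]
-0.011 0.05 [398. 332.]
-0.011 0.057 [394. 339.]
0 0.043 [378. 321.]
0 0.05 [374. 328.]
0 0.057 [370. 335.]
0.011 0.043 [354. 317.]
0.011 0.05 [350. 324.]
0.011 0.057 [346. 331.]
```

```bash
python3 -m inch '[-0.002,0.001,0.08,0,-0.002,0.001,0.14,0,-0.002,0.001,0.17,0,-0.002,0.001,0.187,0,-0.002,0.001,0.187,0,-0.002,0.001,0.187,0]'; python3 -m inch '[0,0,0,0,0,0,0,0,0,0,0,0,0,0,0,0,0,0,0,0,0,0,0,0]' 1 60; python3 - <<'E'
from h import *
import h
t=snap('side')
for r in trace('side','large_bearing_c'):
    v,u=np.nonzero(r['pixels']); print(round(r['score'],2),u.mean(),v.mean(),r['pixels'].sum())
E
```

```text
clock: 4.18
tool_pos: [0.4968, -0.3053, -0.0007]
eef_rot: [0.001, 1.0, 0.0, 0.001]
wrist_force: [0.7, 0.3, 0.4]
finger_gap: 0.0853
gripper_force: 0.0
clock: 4.92
tool_pos: [0.4967, -0.305, -0.0002]
eef_rot: [0.001, 1.0, 0.0, 0.001]
wrist_force: [-1.0, 1.1, 6.3]
finger_gap: 0.0554
gripper_force: 62.0
0.74 350.0756578947368 236.6315789473684 304
0.68 412.08715596330273 226.4862385321101 218
0.44 378.5633802816901 218.3943661971831 71
```

```bash
python3 -m inch '[0,0,0,0,0,0,0,0,0,0,0,0]' -0.6; python3 -m inch '[0,0,0.005,0,0,0,0.01,0,0,0,0.014,0,0,0,0.014,0]';  python3 -m inch '[0,0,0,0,0,0,0,0,0,0,0,0,0,0,0,0]' 1 60; python3 - <<'E'
from h import *
s=snap('side'); c=s[170:260,325:455]
cv2.imwrite('pics/g2.png',cv2.cvtColor(cv2.resize(c,None,fx=6,fy=6,interpolation=cv2.INTER_CUBIC),cv2.COLOR_RGB2BGR))
E
```

```text
clock: 5.4
tool_pos: [0.4958, -0.3045, -0.0025]
eef_rot: [-0.0, 1.0, 0.0, -0.0]
wrist_force: [0.1, -0.8, 0.3]
finger_gap: 0.0688
gripper_force: 0.0
clock: 5.9
tool_pos: [0.4959, -0.3046, -0.0072]
eef_rot: [0.0, 1.0, 0.0, -0.0]
wrist_force: [-4.2, 3.2, 10.8]
finger_gap: 0.0683
gripper_force: 5.2
clock: 6.4
tool_pos: [0.4977, -0.3054, -0.0042]
eef_rot: [0.001, 1.0, 0.0, 0.002]
wrist_force: [-4.3, 3.4, 19.9]
finger_gap: 0.0565
gripper_force: 64.3
```

View pics/g2.png

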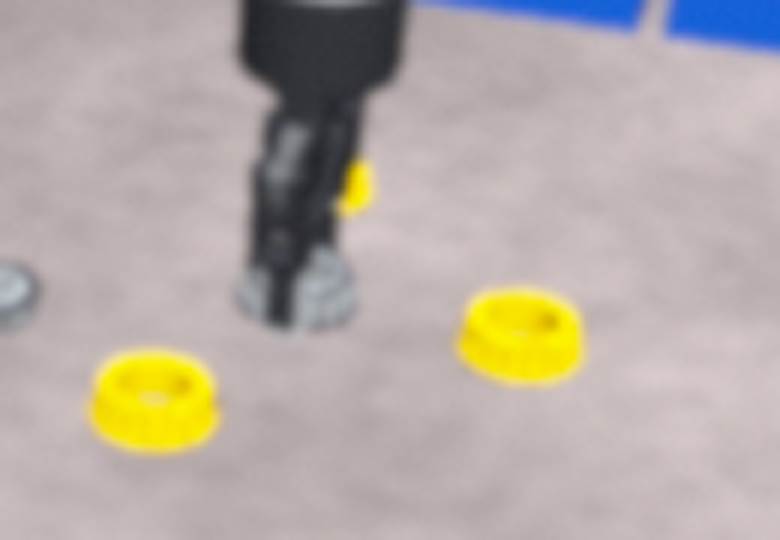

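```bash
python3 -m inch '[0,0,-0.02,0,0,0,-0.1,0,0,0,-0.2,0,0.03,-0.1,-0.3,0,0.05,-0.2,-0.36,0,0.07,-0.3,-0.36,0,0.09,-0.4,-0.36,0,0.11,-0.5,-0.36,0,0.13,-0.6,-0.36,0]' 1 80; python3 -m inch '[0.02,-0.1,0,0,0.04,-0.2,0,0,0.05,-0.3,0,0,0.052,-0.4,0,0,0.052,-0.47,0,0,0.052,-0.51,0,0,0.052,-0.51,0,0,0.052,-0.51,0,0]'
cat > m.py <<'E'
from h import *
import sys
def view(fn,tu=(193,234),su=(254,292),w=50,hh=38,dv=0,marks=()):
    t=snap('top');s=snap('side'); out=[]
    for n,im,(u,v) in(('top',t,tu),('side',s,su)):
        a=cv2.resize(im[v-hh+dv:v+hh+dv,u-w:u+w],None,fx=7.8,fy=7.8,interpolation=cv2.INTER_CUBIC)
        if a.shape[0]>298: a=cv2.resize(a,(int(a.shape[1]*298/a.shape[0]),298)) if False else a
        out.append(a)
    a=np.hstack([cv2.resize(o,(400,int(o.shape[0]*400/o.shape[1]))) for o in out])
    cv2.imwrite('pics/'+fn,cv2.cvtColor(a,cv2.COLOR_RGB2BGR)); return t,s
def meas(k,g,z0,only=('top','side')):
    for n in only:
        for r in trace(n,k):
            m=fill(r['pixels']); v,u=np.nonzero(m); c=np.array([u.mean(),v.mean()])
            x=atz(n,*c,z0+.008)[:2]
            if np.hypot(*(x-g))<.05:
                for _ in range(4):
                    M=sil(n,PR[k],*x,z0); mm=cv2.moments(M,True); cc=np.array([mm['m10'],mm['m01']])/mm['m00']/4-.5+.125
                    x=x+atz(n,*c,z0+.01)[:2]-atz(n,*cc,z0+.01)[:2]
                print(n,k,round(r['score'],2),m.sum(),M.sum()//16,x.round(4))
E
python3 - <<'E'
from m import *
p=manip.state()['tool_pos'];print(p)
view('l1.png',dv=-12)
meas('large_bearing_c',p[:2],p[2]+.004)
E
```

```text
clock: 7.58
tool_pos: [0.5605, -0.003, 0.1696]
eef_rot: [0.0, 1.0, -0.0, -0.001]
wrist_force: [-0.2, -0.8, -1.6]
finger_gap: 0.0547
gripper_force: 85.2
clock: 8.57
tool_pos: [0.587, 0.2489, 0.1704]
eef_rot: [0.001, 1.0, -0.001, -0.0]
wrist_force: [-0.0, -0.0, -0.3]
finger_gap: 0.0552
gripper_force: 85.3
[0.5870038  0.24893594 0.17044742]
top large_bearing_c 0.45 48 787 [0.5739 0.2284]
side large_bearing_c 0.94 402 758 [0.5759 0.2455]
```

View pics/l1.png

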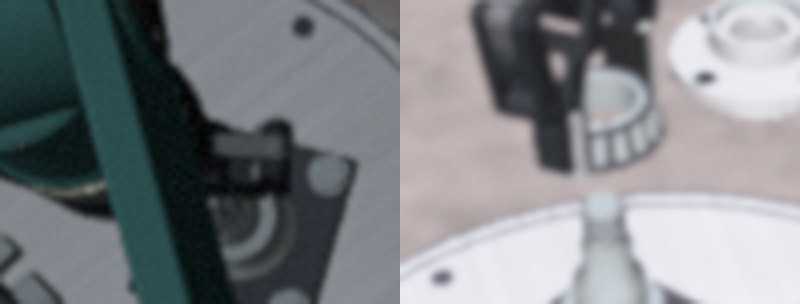

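```bash
cat >> m.py <<'E'
def over(fn,prof,poses,org,s=6,wh=(130,90),n='side',im=None):
    im=snap(n) if im is None else im; u0,v0=org
    a=cv2.resize(im[v0:v0+wh[1],u0:u0+wh[0]],None,fx=s,fy=s,interpolation=cv2.INTER_CUBIC)
    t=np.linspace(0,2*np.pi,90)
    for (P,col) in poses:
        for r,z in prof:
            q=np.array([proj(n,(P[0]+r*np.cos(e),P[1]+r*np.sin(e),P[2]+z)) for e in t])-[u0,v0]
            cv2.polylines(a,[np.int32(((q+.5)*s))],True,col,1,cv2.LINE_AA)
    cv2.imwrite('pics/'+fn,cv2.cvtColor(a,cv2.COLOR_RGB2BGR)); return a
E
python3 - <<'E'
from m import *
p=manip.state()['tool_pos']
L=[(.029,0),(.029,.01),(.025,.018),(.0175,.018)]
im=snap('side')
u,v=proj('side',p+[0,0,.01]).astype(int); print(u,v)
z=p[2]+.007
a=over('l2.png',L,[((p[0],p[1]+.0,z),(255,0,0)),((p[0]-.004,p[1],z),(0,200,0))],(u-50,v-45),s=8,wh=(100,75),im=im)
print(proj('side',(.5868,.252,.136)),proj('side',(.5876,.25,.136)))
E
```

```text
252 271
[254.24968152 292.59502615] [254.35614278 291.82411057]
```

View pics/l2.png

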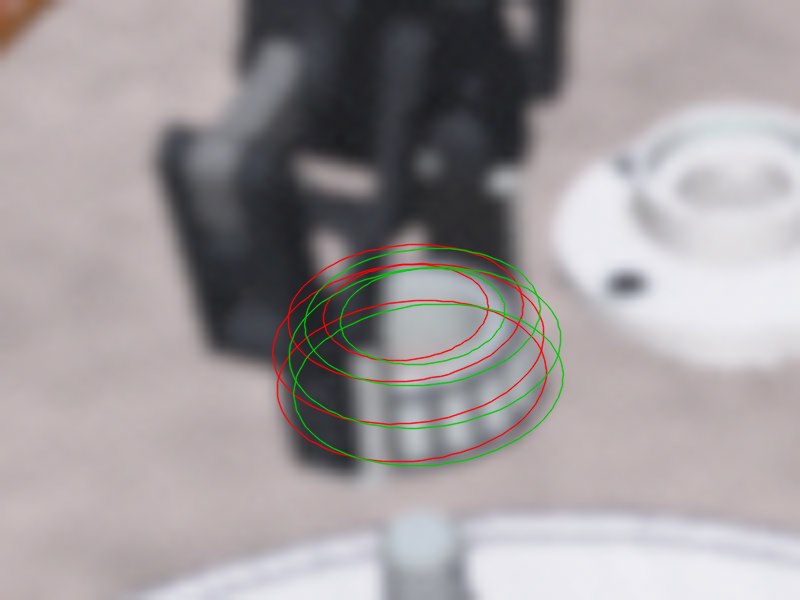

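```bash
python3 -m inch '[0,0,0.04,0,0,0,0.07,0,0,0,0.09,0,0,0,0.11,0,0,0,0.14,0,0,0,0.14,0]' ; python3 -m inch '[0,-0.002,0,0,0,-0.004,0,0,0,-0.006,0,0,0,-0.008,0,0,0,-0.008,0,0]'
```

```text
clock: 9.57
tool_pos: [0.5857, 0.2501, 0.0986]
eef_rot: [0.001, 1.0, 0.0, -0.002]
wrist_force: [0.1, 0.8, -1.9]
finger_gap: 0.0551
gripper_force: 85.2
clock: 10.2
tool_pos: [0.5869, 0.2545, 0.1009]
eef_rot: [0.0, 1.0, 0.0, 0.0]
wrist_force: [0.3, -0.0, -1.6]
finger_gap: 0.0554
gripper_force: 85.3
```

```bash
python3 -m inch '[0,-0.002,0,0,0,-0.004,0,0,0,-0.004,0,0]';python3 -m inch '[0,-0.002,0,0,0,-0.004,0,0,0,-0.004,0,0]'; python3 -m inch '[0,0.016,0,0,0,0.02,0,0,0,0.024,0,0,0,0.024,0,0]'
```

```text
clock: 10.58
tool_pos: [0.5869, 0.2563, 0.1007]
eef_rot: [0.0, 1.0, -0.0, -0.0]
wrist_force: [1.0, -0.1, -1.9]
finger_gap: 0.055
gripper_force: 85.3
clock: 10.95
tool_pos: [0.5869, 0.2566, 0.1007]
eef_rot: [0.002, 1.0, -0.0, -0.0]
wrist_force: [-0.5, -6.2, -0.7]
finger_gap: 0.0554
gripper_force: 85.4
clock: 11.45
tool_pos: [0.5869, 0.2465, 0.1009]
eef_rot: [-0.0, 1.0, 0.0, 0.0]
wrist_force: [-0.7, 0.6, -1.5]
finger_gap: 0.0554
gripper_force: 85.3
```

```bash
python3 -m inch '[0,0.002,0,0,0,0.004,0,0,0,0.004,0,0]'; python3 -m inch '[0,0.002,0,0,0,0.004,0,0,0,0.004,0,0]'
```

```text
clock: 11.82
tool_pos: [0.5869, 0.2444, 0.1008]
eef_rot: [0.0, 1.0, 0.0, 0.0]
wrist_force: [-0.5, -0.6, -0.8]
finger_gap: 0.0551
gripper_force: 85.3
clock: 12.2
tool_pos: [0.5868, 0.2439, 0.1008]
eef_rot: [-0.001, 1.0, 0.0, 0.0]
wrist_force: [0.3, 4.3, -3.6]
finger_gap: 0.0553
gripper_force: 85.2
```

```bash
python3 -m inch '[0,-0.016,0,0,0.004,-0.016,0,0,0.008,-0.016,0,0,0.008,-0.016,0,0]';  python3 -m inch '[0.002,0,0,0,0.004,0,0,0,0.004,0,0,0]';  python3 -m inch '[0.002,0,0,0,0.004,0,0,0,0.004,0,0,0]'
```

```text
clock: 12.7
tool_pos: [0.5912, 0.25, 0.1008]
eef_rot: [0.0, 1.0, -0.0, 0.0]
wrist_force: [0.1, 1.1, -2.7]
finger_gap: 0.0553
gripper_force: 85.3
clock: 13.08
tool_pos: [0.593, 0.2503, 0.1008]
eef_rot: [0.0, 1.0, -0.0, 0.0]
wrist_force: [-0.3, 0.2, -2.5]
finger_gap: 0.0551
gripper_force: 85.3
clock: 13.45
tool_pos: [0.5944, 0.2504, 0.1006]
eef_rot: [0.0, 1.0, 0.0, -0.001]
wrist_force: [-0.9, -0.6, -1.8]
finger_gap: 0.0551
gripper_force: 85.4
```

```bash
python3 -m inch '[-0.016,0,0,0,-0.02,0,0,0,-0.024,0,0,0,-0.024,0,0,0]';  python3 -m inch '[-0.002,0,0,0,-0.004,0,0,0,-0.004,0,0,0]';  python3 -m inch '[-0.002,0,0,0,-0.004,0,0,0,-0.004,0,0,0]'
```

```text
clock: 13.95
tool_pos: [0.5829, 0.2504, 0.1009]
eef_rot: [0.0, 1.0, 0.0, 0.0]
wrist_force: [-0.0, 0.7, -2.8]
finger_gap: 0.0552
gripper_force: 85.3
clock: 14.32
tool_pos: [0.5817, 0.2504, 0.1009]
eef_rot: [-0.0, 1.0, -0.0, 0.001]
wrist_force: [3.5, 0.0, -3.4]
finger_gap: 0.0555
gripper_force: 85.2
clock: 14.7
tool_pos: [0.5816, 0.2504, 0.1011]
eef_rot: [-0.0, 1.0, -0.0, 0.003]
wrist_force: [9.5, -0.0, -5.9]
finger_gap: 0.0554
gripper_force: 85.5
```

```bash
python3 -m inch '[0.018,0,0,0,0.018,0,0,0,0.018,0,0.008,0,0.018,0,0.016,0,0.018,0,0.02,0,0.018,0,0.024,0,0.018,0,0.028,0,0.018,0,0.028,0]'
```

```text
clock: 15.7
tool_pos: [0.5878, 0.2504, 0.0866]
eef_rot: [0.0, 1.0, 0.0, -0.0]
wrist_force: [-0.0, -0.4, -2.2]
finger_gap: 0.055
gripper_force: 85.9
```

```bash
python3 -m inch '[0,0,0.006,0,0,0,0.012,0,0,0,0.018,0,0,0,0.024,0,0,0,0.024,0]';python3 -m inch '[0,0,0.004,0,0,0,0.008,0,0,0,0.01,0,0,0,0.01,0]'
```

```text
clock: 16.32
tool_pos: [0.5876, 0.2503, 0.0743]
eef_rot: [0.0, 1.0, 0.0, -0.0]
wrist_force: [0.2, -0.1, -2.2]
finger_gap: 0.0552
gripper_force: 85.9
clock: 16.82
tool_pos: [0.5879, 0.2504, 0.0703]
eef_rot: [0.0, 1.0, 0.0, 0.0]
wrist_force: [-2.3, 0.2, 0.6]
finger_gap: 0.0551
gripper_force: 86.1
```

```bash
python3 -m inch '[0,0,0,0,0,0,0,0,0,0,0,0,0,0,-0.04,0,0,0,-0.1,0,0,0,-0.16,0,0,0,-0.22,0,0.02,0.1,-0.22,0,0.04,0.2,-0.2,0,0.06,0.3,-0.18,0,0.08,0.4,-0.12,0,0.089,0.5,-0.06,0,0.089,0.565,-0.04,0,0.089,0.565,-0.04,0]' -1; python3 - <<'E'
from m import *
p=manip.state()['tool_pos'];print(p)
t,s=view('h1.png',tu=(260,225),su=(270,270),w=110,hh=82)
meas('large_bearing_c',(.588,.25),.074)
meas('hub_c',(.632,-.033),.0)
E
```

```text
clock: 18.58
tool_pos: [0.6322, -0.0347, 0.0899]
eef_rot: [0.0, 1.0, -0.002, -0.0]
wrist_force: [-0.6, -0.4, 1.2]
finger_gap: 0.0855
gripper_force: 0.0
[ 0.63215007 -0.03472664  0.08985519]
top large_bearing_c 0.63 610 650 [0.5887 0.2481]
side large_bearing_c 0.62 473 717 [0.5825 0.2586]
top hub_c 0.61 994 2004 [ 0.6121 -0.0337]
side hub_c 0.61 1103 1139 [ 0.6314 -0.0314]
```

View pics/h1.png

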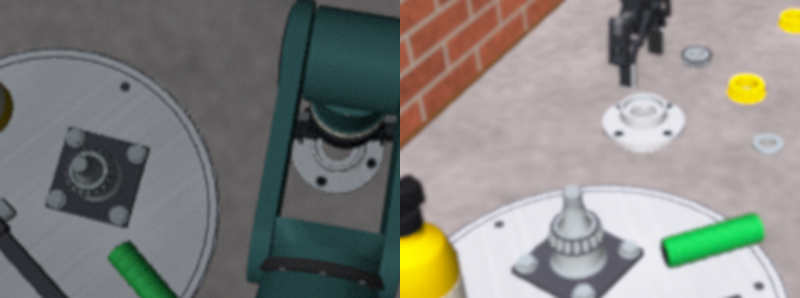

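```bash
python3 -m inch '[0,0,0.05,0,0,0,0.08,0,0,0,0.1,0,0,0,0.119,0,0,0,0.119,0]'; python3 -m inch '[0,0,0,0,0,0,0,0,0,0,0,0,0,0,0,0,0,0,0,0]' 1 110; python3 -m inch '[0,0,-0.01,0,0,0,-0.02,0,0,0,-0.02,0]'; python3 - <<'E'
from m import *
p=manip.state()['tool_pos'];print(p)
s=snap('side')
meas('hub_c',p[:2],.01,('side',))
E
```

```text
clock: 19.5
tool_pos: [0.6319, -0.032, 0.0294]
eef_rot: [-0.0, 1.0, 0.0, -0.001]
wrist_force: [-0.0, -0.3, -0.8]
finger_gap: 0.0852
gripper_force: 0.0
clock: 20.12
tool_pos: [0.6333, -0.0329, 0.0327]
eef_rot: [0.001, 1.0, -0.0, 0.001]
wrist_force: [-1.9, -0.1, 5.4]
finger_gap: 0.0581
gripper_force: 116.0
clock: 20.5
tool_pos: [0.632, -0.032, 0.0395]
eef_rot: [-0.0, 1.0, 0.0, -0.001]
wrist_force: [0.3, 0.1, -7.8]
finger_gap: 0.0578
gripper_force: 118.6
[ 0.63196145 -0.03195238  0.03950541]
side hub_c 0.94 943 1172 [ 0.623  -0.0222]
```

```bash
python3 -m inch '[0,0,-0.06,0,0,0,-0.15,0,-0.02,-0.05,-0.24,0,-0.04,-0.12,-0.3,0,-0.06,-0.2,-0.3,0,-0.088,-0.28,-0.3,0,-0.088,-0.36,-0.3,0,-0.088,-0.44,-0.3,0,-0.088,-0.5,-0.3,0,-0.088,-0.54,-0.3,0,-0.088,-0.564,-0.3,0,-0.088,-0.564,-0.3,0,-0.088,-0.564,-0.3,0]'; python3 - <<'E'
from m import *
p=manip.state()['tool_pos'];print(p)
u,v=proj('side',p+[0,0,-.02]).astype(int)
H=[(.055,.016),(.055,.026),(.031,.049)]
over('h2.png',H,[((p[0],p[1],p[2]-.03),(255,0,0))],(u-62,v-45),wh=(125,94))
E
```

```text
clock: 22.22
tool_pos: [0.5886, 0.2488, 0.1902]
eef_rot: [0.001, 1.0, -0.001, -0.0]
wrist_force: [-0.7, -0.3, -7.6]
finger_gap: 0.0582
gripper_force: 120.4
[0.58861168 0.24875779 0.19023779]
```

View pics/h2.png

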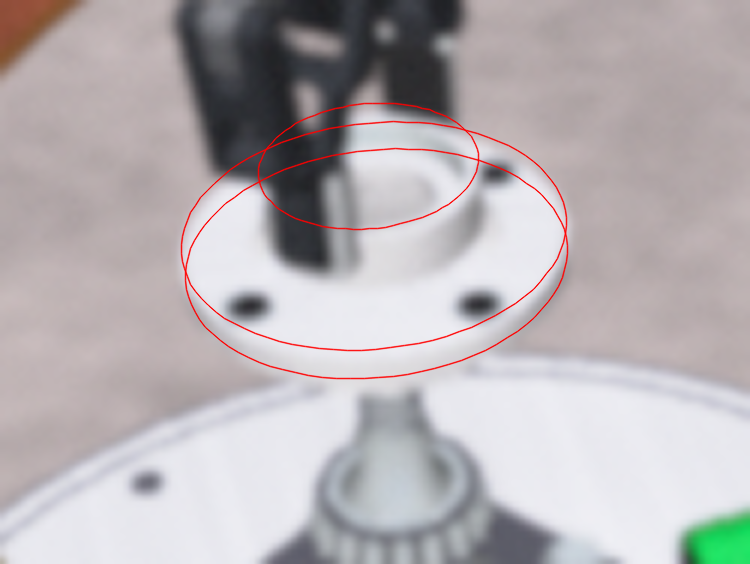

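```bash
python3 -m inch '[0,0,0.03,0,0,0,0.06,0,0,0,0.09,0,0,0,0.12,0,0,0,0.14,0,0,0,0.14,0,0,0,0.14,0]'; python3 -m inch '[0,0,0.006,0,0,0,0.012,0,0,0,0.018,0,0,0,0.024,0,0,0,0.03,0,0,0,0.03,0]'
```

```text
clock: 23.15
tool_pos: [0.5889, 0.2501, 0.121]
eef_rot: [-0.0, 1.0, 0.0, 0.001]
wrist_force: [-0.2, -0.7, -7.1]
finger_gap: 0.058
gripper_force: 120.4
clock: 23.9
tool_pos: [0.5881, 0.2498, 0.1047]
eef_rot: [0.0, 1.0, -0.0, -0.0]
wrist_force: [-0.1, -0.3, -8.0]
finger_gap: 0.0581
gripper_force: 120.4
```

Home expected at TCP ≈ 0.090; continue slowly.

```bash
python3 -m inch '[0,0,0.005,0,0,0,0.01,0,0,0,0.015,0,0,0,0.02,0,0,0,0.02,0]'; python3 -m inch '[0,0,0.003,0,0,0,0.006,0,0,0,0.006,0]';python3 -m inch '[0,0,0.003,0,0,0,0.006,0,0,0,0.006,0]'
```

```text
clock: 24.52
tool_pos: [0.5881, 0.2498, 0.0948]
eef_rot: [0.0, 1.0, 0.0, -0.0]
wrist_force: [-0.5, 0.1, -6.9]
finger_gap: 0.0579
gripper_force: 120.4
clock: 24.9
tool_pos: [0.5886, 0.2499, 0.0929]
eef_rot: [-0.0, 1.0, 0.0, 0.0]
wrist_force: [-0.9, 0.9, -3.3]
finger_gap: 0.0579
gripper_force: 120.7
clock: 25.28
tool_pos: [0.5887, 0.2499, 0.0927]
eef_rot: [-0.0, 1.0, 0.0, 0.001]
wrist_force: [-5.8, -1.4, 6.0]
finger_gap: 0.058
gripper_force: 122.2
```

```bash
python3 -m inch '[0,0,0,0,0,0,0,0,0,0,0,0,0,0,-0.03,0,0,0,-0.09,0,0,0,-0.14,0,0.02,0.08,-0.16,0,0.04,0.2,-0.16,0,0.06,0.32,-0.16,0,0.087,0.44,-0.16,0,0.087,0.56,-0.16,0,0.087,0.68,-0.14,0,0.087,0.8,-0.08,0,0.087,0.9,0,0,0.087,0.96,0.05,0,0.087,0.99,0.077,0,0.087,0.99,0.077,0,0.087,0.99,0.077,0]' -1; python3 - <<'E'
from m import *
p=manip.state()['tool_pos'];print(p)
t=snap('top','h3t.png');s=snap('side')
S=PR['small_bearing_c']
H=[(.055,.016),(.055,.026),(.031,.049),(.0275,.049)]
u,v=proj('side',p).astype(int)
a=over('x.png',S,[((.6298,-.2427,0),(255,0,0)),((p[0],p[1],0),(0,200,0))],(u-45,v-45),s=4,wh=(95,90),im=s)
b=over('x.png',H,[((.5868,.252,.060),(255,0,0))],(200,250),s=4,wh=(100,90),im=s)
cv2.imwrite('pics/h3.png',cv2.cvtColor(np.hstack([a,b]),cv2.COLOR_RGB2BGR))
meas('hub_c',(.588,.25),.06)
meas('small_bearing_c',(.6315,-.2446),.0)
E
```

```text
clock: 27.52
tool_pos: [0.6333, -0.244, 0.053]
eef_rot: [0.0, 1.0, 0.001, 0.002]
wrist_force: [1.5, 0.6, -0.0]
finger_gap: 0.0853
gripper_force: 0.0
[ 0.63326994 -0.24401818  0.05295816]
top hub_c 0.67 2168 2269 [0.5895 0.2483]
side hub_c 0.81 1800 2209 [0.5838 0.2559]
top small_bearing_c 0.51 82 391 [ 0.6225 -0.2598]
side small_bearing_c 0.59 162 181 [ 0.6292 -0.2436]
```

View pics/h3.png

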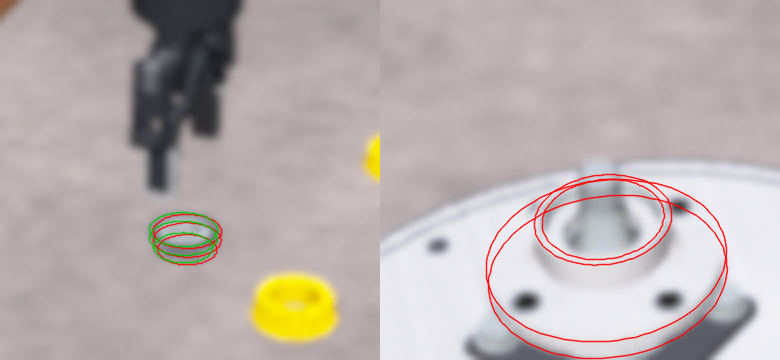

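```bash
python3 -m inch '[0,0,0.03,0,0,0,0.055,0,0,0,0.07,0,0,0,0.085,0,0,0,0.085,0,0,0,0.085,0]'; python3 -m inch '[0,0,0,0,0,0,0,0,0,0,0,0,0,0,0,0,0,0,0,0,0,0,0,0]' 1 60; python3 -m inch '[0,0,-0.02,0,0,0,-0.06,0,0,0,-0.06,0]'; python3 - <<'E'
from m import *
p=manip.state()['tool_pos'];print(p)
s=snap('side')
u,v=proj('side',p).astype(int)
a=over('s1.png',PR['small_bearing_c'],[((p[0],p[1],p[2]-.0075),(255,0,0))],(u-50,v-37),s=8,wh=(100,75),im=s)
E
```

```text
clock: 28.58
tool_pos: [0.6322, -0.2453, 0.0087]
eef_rot: [0.0, 1.0, -0.0, 0.0]
wrist_force: [-0.5, -0.6, -1.0]
finger_gap: 0.0852
gripper_force: 0.0
clock: 29.32
tool_pos: [0.6326, -0.2455, 0.0096]
eef_rot: [0.0, 1.0, 0.0, 0.001]
wrist_force: [-0.1, 0.9, 5.5]
finger_gap: 0.0433
gripper_force: 61.3
clock: 29.7
tool_pos: [0.6336, -0.2459, 0.0414]
eef_rot: [0.001, 1.0, 0.0, 0.002]
wrist_force: [0.3, 0.3, -0.7]
finger_gap: 0.0433
gripper_force: 61.0
[ 0.63355114 -0.24593343  0.04142961]
```

View pics/s1.png

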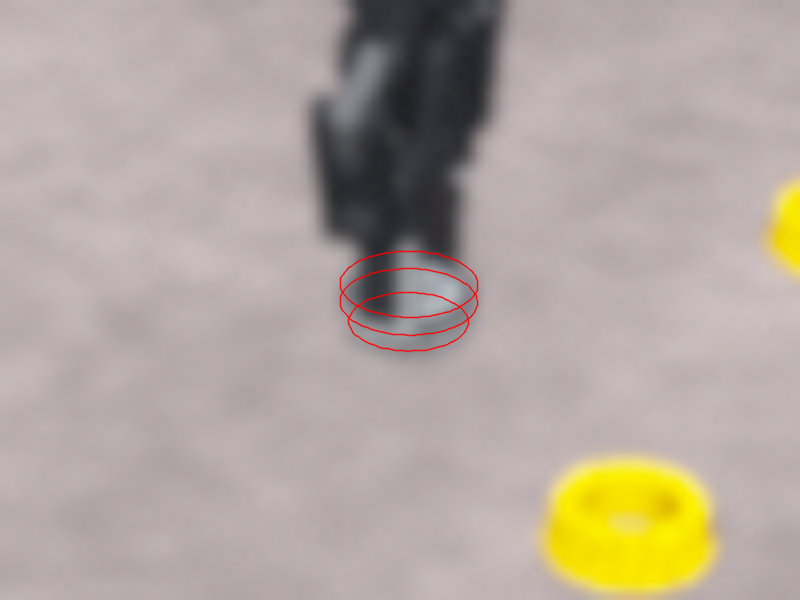

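```bash
python3 -m inch '[0,0,-0.08,0,0,0,-0.16,0,0,-0.06,-0.26,0,-0.02,-0.16,-0.26,0,-0.04,-0.28,-0.26,0,-0.06,-0.4,-0.26,0,-0.087,-0.52,-0.26,0,-0.087,-0.64,-0.26,0,-0.087,-0.76,-0.26,0,-0.087,-0.87,-0.26,0,-0.087,-0.95,-0.26,0,-0.087,-0.99,-0.26,0,-0.087,-0.99,-0.26,0,-0.087,-0.99,-0.26,0,-0.087,-0.99,-0.26,0]'; python3 - <<'E'
from m import *
p=manip.state()['tool_pos'];print(p)
s=snap('side')
u,v=254,280
a=over('s2.png',PR['small_bearing_c'],[((p[0],p[1],p[2]-.0085),(255,0,0))],(u-50,v-37),s=8,wh=(100,75),im=s)
E
```

```text
clock: 31.62
tool_pos: [0.5887, 0.2481, 0.1684]
eef_rot: [0.0, 1.0, -0.001, 0.0]
wrist_force: [0.1, 0.4, -0.5]
finger_gap: 0.0433
gripper_force: 61.3
[0.58874169 0.24813805 0.16838713]
```

View pics/s2.png

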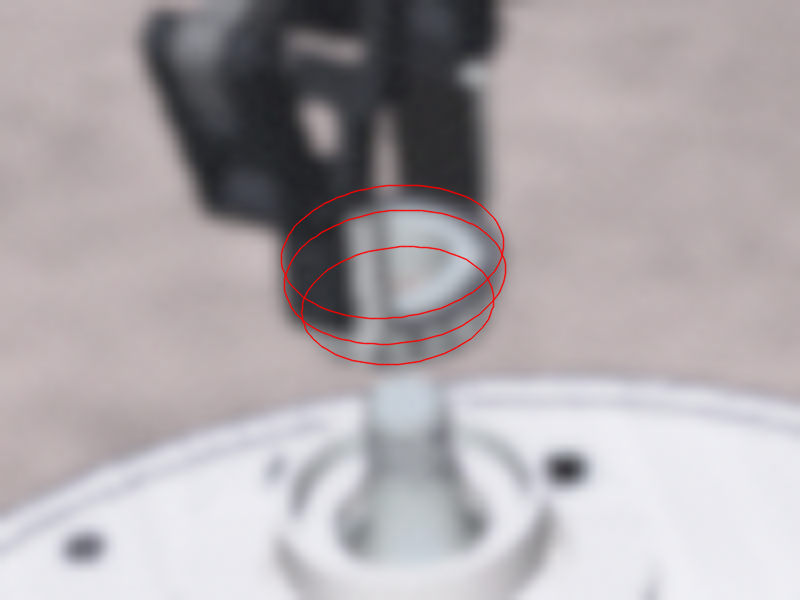

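```bash
python3 -m inch '[0,0,0.02,0,0,0,0.036,0,0,0,0.048,0,0,0,0.06,0,0,0,0.072,0,0,0,0.072,0]'; python3 -m inch '[0.003,0,0,0,0.006,0,0,0,0.006,0,0,0]'; python3 -m inch '[-0.006,0,0,0,-0.012,0,0,0,-0.012,0,0,0]'
```

```text
clock: 32.42
tool_pos: [0.588, 0.2498, 0.1314]
eef_rot: [0.0, 1.0, 0.0, -0.001]
wrist_force: [0.4, -0.2, -1.8]
finger_gap: 0.0432
gripper_force: 61.3
clock: 32.8
tool_pos: [0.5915, 0.25, 0.1326]
eef_rot: [-0.0, 1.0, -0.0, 0.0]
wrist_force: [-0.4, 0.7, -0.5]
finger_gap: 0.0435
gripper_force: 61.4
clock: 33.17
tool_pos: [0.5852, 0.2499, 0.1324]
eef_rot: [0.0, 1.0, 0.0, 0.0]
wrist_force: [-0.7, -0.1, -1.6]
finger_gap: 0.0433
gripper_force: 61.3
```

```bash
python3 -m inch '[0.006,0,0,0,0.006,0,0.01,0,0.006,0,0.018,0,0.006,0,0.024,0,0.006,0,0.03,0,0.006,0,0.03,0]'; python3 -m inch '[0,0,0.004,0,0,0,0.008,0,0,0,0.008,0]'
```

```text
clock: 33.92
tool_pos: [0.5882, 0.2498, 0.1168]
eef_rot: [0.0, 1.0, 0.0, -0.0]
wrist_force: [0.5, -0.1, -0.7]
finger_gap: 0.0437
gripper_force: 61.3
clock: 34.3
tool_pos: [0.5883, 0.2498, 0.113]
eef_rot: [0.0, 1.0, 0.0, -0.0]
wrist_force: [0.8, -0.6, -1.1]
finger_gap: 0.0431
gripper_force: 61.3
```

```bash
python3 -m inch '[0,0,0.003,0,0,0,0.006,0,0,0,0.006,0]'; python3 -m inch '[0,0,0.003,0,0,0,0.005,0,0,0,0.005,0]'
```

```text
clock: 34.67
tool_pos: [0.5883, 0.2498, 0.1101]
eef_rot: [0.0, 1.0, 0.0, -0.0]
wrist_force: [0.6, -1.2, -0.9]
finger_gap: 0.0433
gripper_force: 61.3
clock: 35.05
tool_pos: [0.5886, 0.2499, 0.1095]
eef_rot: [-0.0, 1.0, 0.0, 0.001]
wrist_force: [-2.0, -0.9, 5.9]
finger_gap: 0.0431
gripper_force: 62.1
```

```bash
python3 -m inch '[0,0,0,0,0,0,0,0,0,0,0,0,0,0,-0.03,0,0,0,-0.08,0,0,0,-0.1,0,-0.04,0.1,-0.1,0,-0.08,0.2,-0.1,0,-0.12,0.3,-0.1,0,-0.16,0.4,-0.08,0,-0.2,0.5,-0.02,0,-0.23,0.58,0.06,0,-0.24,0.638,0.116,0,-0.24,0.638,0.116,0,-0.24,0.638,0.116,0]' -1; python3 - <<'E'
from m import *
p=manip.state()['tool_pos'];print(p)
s=snap('side')
S=PR['small_bearing_c']
u,v=proj('side',p).astype(int)
a=over('x.png',PR['washer_c'],[((.4666,-.0672,0),(255,0,0)),((p[0],p[1],0),(0,200,0))],(u-45,v-40),s=4,wh=(95,90),im=s)
b=over('x.png',S,[((.5868,.252,.1),(255,0,0))],(205,250),s=4,wh=(100,90),im=s)
cv2.imwrite('pics/w1.png',cv2.cvtColor(np.hstack([a,b]),cv2.COLOR_RGB2BGR))
meas('washer_c',(.468,-.069),.0,('side',))
E
```

```text
clock: 36.92
tool_pos: [0.4693, -0.0688, 0.0509]
eef_rot: [-0.0, 1.0, -0.0, 0.001]
wrist_force: [0.6, 0.3, -0.2]
finger_gap: 0.0856
gripper_force: 0.0
[ 0.46932228 -0.06883685  0.05087833]
```

View pics/w1.png

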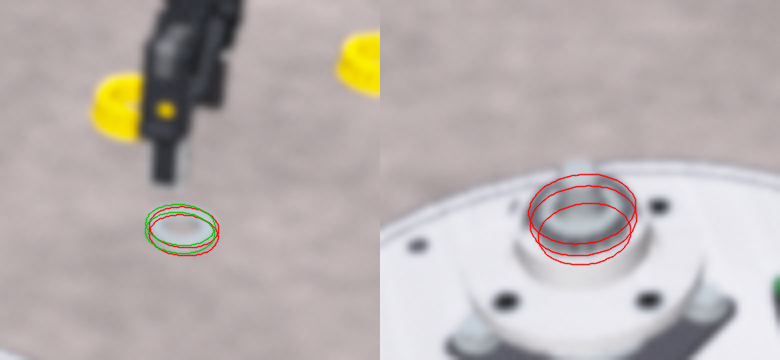

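```bash
python3 -m inch '[0,0,0.04,0,0,0,0.07,0,0,0,0.09,0,0,0,0.1,0,0,0,0.1,0,0,0,0.1,0]'; python3 -m inch '[0,0,0,0,0,0,0,0,0,0,0,0,0,0,0,0,0,0,0,0,0,0,0,0]' 1 50; python3 -m inch '[0,0,-0.02,0,0,0,-0.06,0,0,0,-0.06,0,0,0,-0.06,0]'; python3 - <<'E'
from m import *
p=manip.state()['tool_pos'];print(p)
s=snap('side')
u,v=proj('side',p).astype(int)
a=over('w2.png',PR['washer_c'],[((p[0],p[1],p[2]-.0005),(255,0,0))],(u-50,v-37),s=8,wh=(100,75),im=s)
E
```

```text
clock: 37.78
tool_pos: [0.4689, -0.0693, 0.0003]
eef_rot: [0.0, 1.0, -0.0, 0.001]
wrist_force: [-0.8, 0.3, -0.0]
finger_gap: 0.0851
gripper_force: 0.0
clock: 38.52
tool_pos: [0.4687, -0.0692, 0.0008]
eef_rot: [0.0, 1.0, -0.0, 0.0]
wrist_force: [-2.3, 0.6, 5.2]
finger_gap: 0.0386
gripper_force: 49.5
clock: 39.02
tool_pos: [0.4682, -0.0691, 0.0295]
eef_rot: [-0.0, 1.0, -0.0, -0.0]
wrist_force: [-0.4, 0.1, -0.8]
finger_gap: 0.038
gripper_force: 50.2
[ 0.46815035 -0.06908628  0.02949398]
```

View pics/w2.png

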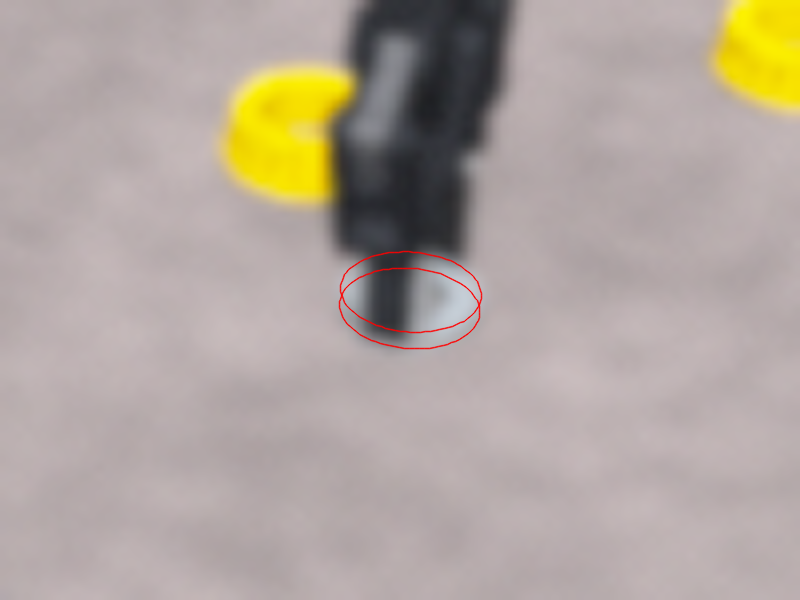

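```bash
python3 -m inch '[0,0,-0.08,0,0,0,-0.16,0,0.03,-0.08,-0.25,0,0.06,-0.18,-0.25,0,0.1,-0.28,-0.25,0,0.15,-0.38,-0.25,0,0.2,-0.48,-0.25,0,0.24,-0.57,-0.25,0,0.24,-0.62,-0.25,0,0.24,-0.638,-0.25,0,0.24,-0.638,-0.25,0,0.24,-0.638,-0.25,0]';  python3 -m inch '[0,0,0.02,0,0,0,0.035,0,0,0,0.045,0,0,0,0.045,0]';  python3 -m inch '[0,0,0.006,0,0,0,0.012,0,0,0,0.012,0]'
```

```text
clock: 40.58
tool_pos: [0.5883, 0.2486, 0.1547]
eef_rot: [0.0, 1.0, -0.001, -0.0]
wrist_force: [0.6, -0.3, 0.0]
finger_gap: 0.0383
gripper_force: 50.4
clock: 41.08
tool_pos: [0.588, 0.2496, 0.1313]
eef_rot: [0.0, 1.0, -0.0, -0.001]
wrist_force: [-0.8, 0.2, -0.0]
finger_gap: 0.0385
gripper_force: 50.4
clock: 41.45
tool_pos: [0.5882, 0.2499, 0.1259]
eef_rot: [0.0, 1.0, 0.0, -0.0]
wrist_force: [-0.4, 0.5, -0.7]
finger_gap: 0.0384
gripper_force: 50.4
```

```bash
python3 -m inch '[0,0,0.006,0,0,0,0.012,0,0,0,0.016,0,0,0,0.016,0]';  python3 -m inch '[0,0,0.003,0,0,0,0.006,0,0,0,0.006,0]'
```

```text
clock: 41.95
tool_pos: [0.5882, 0.2498, 0.1179]
eef_rot: [0.0, 1.0, 0.0, -0.0]
wrist_force: [0.1, -0.5, -0.6]
finger_gap: 0.0382
gripper_force: 50.4
clock: 42.32
tool_pos: [0.5885, 0.2499, 0.1159]
eef_rot: [-0.0, 1.0, 0.0, 0.0]
wrist_force: [-0.1, -0.5, 2.0]
finger_gap: 0.0381
gripper_force: 50.8
```

Contact at the expected height; release and lift clear.

```bash
python3 -m inch '[0,0,0,0,0,0,0,0,0,0,0,0,0,0,-0.02,0,0,0,-0.08,0,0,0,-0.16,0,0,0.1,-0.24,0,0,0.2,-0.3,0,0,0.3,-0.3,0,0,0.4,-0.3,0,0,0.4,-0.3,0,0,0.4,-0.3,0]' -1; python3 - <<'E'
from m import *
t=snap('top');s=snap('side')
W=PR['washer_c']+[(.011,.006)]; t0=(.5886,.248,.115); s0=(.5868,.252,.115)
a=over('x.png',W,[(t0,(255,0,0))],(160,195),s=4,wh=(100,90),n='top',im=t)
b=over('x.png',W,[(s0,(255,0,0))],(205,250),s=4,wh=(100,90),im=s)
c=cv2.resize(s[250:340,205:305],None,fx=4,fy=4,interpolation=cv2.INTER_CUBIC)
cv2.imwrite('pics/f.png',cv2.cvtColor(np.hstack([a,c]),cv2.COLOR_RGB2BGR))
E
```

```text
clock: 43.82
tool_pos: [0.5885, 0.0501, 0.2659]
eef_rot: [-0.0, 1.0, -0.0, 0.0]
wrist_force: [-0.3, -0.3, -0.1]
finger_gap: 0.0854
gripper_force: 0.0
```

View pics/f.png

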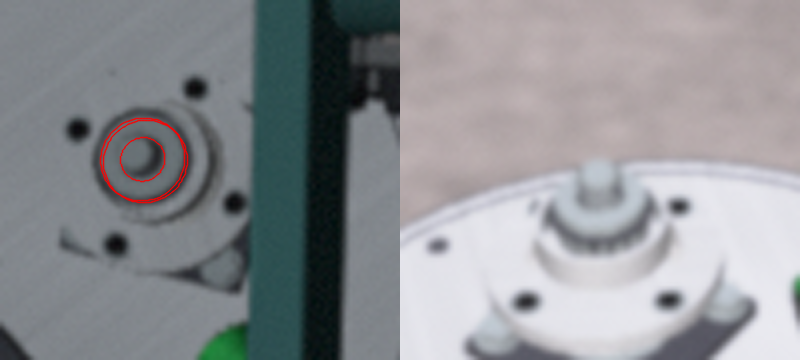

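The stack is complete: the washer lies flat and centred on the small bearing (the red outline matches at about (143,160) in the left crop), and the gripper is clear.

```bash
python3 -c "from workcell import close_job; print(close_job())"
```

```text
the job is handed in; nothing more can be done
None
```

The large bearing, hub, small bearing and washer were lowered onto the axle in that order, each until it touched at its expected home height. The last pictures show the stack centred and level with the gripper clear. I handed the job in at about 44 s of the allowed 112 s, and no verdict came back.

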